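Press the turned handles onto their finishing stands

ROBOT

A 6-joint arm with a two-finger parallel gripper is mounted at the origin on the work surface. World frame = base frame: x ahead of the robot, y to its left, z up, the work surface at z = 0. Lengths are in m, angles in rad, forces in N, time in s.
With the tool pointing down it reaches from about 0.225 to 0.875 m from the base axis. Payload 3.4 kg.
Tool frame: the origin (TCP) lies midway between the tips of the shut fingers; the grasp point (between the pads) lies 19 mm behind it; z points along the fingers, y is the line along which they close (so a half turn about z gives the same grasp; the last joint's range is limited). The gripper opens to 85 mm and grips with 20 to 120 N. Pads are 22 mm wide; open, the fingers measure 114 mm over their backs; the gripper's body (76 mm by 85 mm) begins 54 mm behind the grasp point. The pads swing forward as they close: fully open they stand 13 mm farther back than shut.
Start: joints at [1.038, 0.276, 1.505, -0, 1.361, -0.121], TCP at [0.23, 0.527, 0.231] pointing down, gripper open.
Joint ranges: [-2.89, 2.89], [-0.75, 2.08], [0.22, 2.7], [-1.18, 4.32], [0.11, 2.71], [-2.7, 2.7]. Speed limits (rad/s): [2.57, 2.57, 3.14, 3.14, 3.14, 3.14].

INTERFACE

Orientations are given as a unit quaternion [w, x, y, z].
In Python, from rig import * gives the robot as it stands.
- The arm moves only by the tool apply_moves, never from a script. Its argument "steps" is one flat list of numbers, 4 for each row, row after row: the shift along the world's x, y, z in cm, then the turn about the world's z in degrees. A call has 1 to 8 rows; each row is the pose to reach, as a shift and turn from the pose commanded when the call began; what a row does not reach only later rows make up. A row lasts 1/12 s, in which the tool goes at most 41.7 mm and 7.16 degrees, less where a joint would pass 70% of its speed; a pose out of reach is approached as far as the arm can. A call with a gripper value outside its range is refused whole. "jaw" is the closure in counts, from 0 (fully open) to 255 (shut), set as the call begins (left out, the last holds). The fingers move at their own pace and stop on an object; "newtons" is the grip in N (left out, the last holds). Time passes only in rows, so rows that repeat a pose let the fingers close. It gives the time, the measured TCP pose, the force, the opening and the grip force at its end, in the units of the state.
- get_state(): the state, without advancing time (a new reading comes with each control period).
- get_image(name): name is "side" or "top"; returns the picture (384x512x3 uint8, red, green, blue); there is no depth.
- calibration(name): a dict with "fx", "fy", "cx", "cy" (pixels), "xyz" and "rotation" of the camera in the world. Camera axes: x right, y up, looking along -z (the intrinsics and any distortion apply to the point x, -y, -z); pixel columns grow to the right and rows downward; lengths in m; the calibration is good to about 2 mm. A picture is of the moment at which its call begins. calibration takes no time and is no camera call.
- sign_off(): hands the job in; it is judged then, once.
The state is a dict: "clock": time; "qpos": joint angles; "qd": joint speeds; "effort": joint torques, N m; "position": TCP position; "ee_rot": TCP orientation; "contact_force": force on the tool from outside, world axes, zero at the start; "moment": the same for the moment, N m; "width": finger opening in m; "gripper_force": force on a finger pad.
Only numpy, scipy, OpenCV 4.12 (cv2) and the standard library are available. Lean on these libraries where they do the work, as an engineer would, in place of code of your own. Each camera call takes 0.05 s, during which the arm holds its last target. There are 200 camera calls.

TASK

Put the three round turned handles on their finishing stands for oiling, each on the spigot that fits its size: first the large one, then the middle one, and the small one last. Set each upright over its spigot and press it down firmly, with about 10 N, until it sits fully home on the taper, then let go; leave the square blanks, the mallet and the oil tin where they are.

Things in the scene. Friction and masses are not known exactly. Their poses are not given: they have to be found in the camera images.
- handle_large: biggest of the three round dark-brown wooden handles, loose, upright: 120 mm tall, about 150 g, plain round barrel 46 mm in diameter from 52 mm above the foot to the top, narrowing to 37 mm at the steel-banded foot. A tapered blind hole goes up into the foot, 25.6 mm wide at the mouth, 52 mm deep. Origin: centre of the foot's underside; z up
- handle_middle: middle one of the three round dark-brown wooden handles, loose, upright: 100 mm tall, about 90 g, plain round barrel 38 mm in diameter from 44 mm above the foot to the top, narrowing to 32 mm at the steel-banded foot. A tapered blind hole goes up into the foot, 21.1 mm wide at the mouth, 44 mm deep. Origin: centre of the foot's underside; z up
- handle_small: smallest of the three round dark-brown wooden handles, loose, upright: 80 mm tall, about 50 g, plain round barrel 30 mm in diameter from 38 mm above the foot to the top, narrowing to 27 mm at the steel-banded foot. A tapered blind hole goes up into the foot, 17.6 mm wide at the mouth, 38 mm deep. Origin: centre of the foot's underside; z up
- stand_large: the large finishing stand, fixed: dark steel disc 84 mm in diameter, 14 mm thick, with a bright tapered spigot in its middle, 27 mm thick at the root, 9 mm at the tip, 50 mm tall (tip 64 mm above the bench). The large handle is home on it when the tapers meet, its foot 4 mm above the disc, 18 mm above the bench. Origin: centre of the disc's underside, on the bench; z up
- stand_middle: the middle finishing stand, fixed: dark steel disc 70 mm in diameter, 14 mm thick, with a bright tapered spigot in its middle, 22.6 mm thick at the root, 7.2 mm at the tip, 42 mm tall (tip 56 mm above the bench). The middle handle is home on it when the tapers meet, its foot 4 mm above the disc, 18 mm above the bench. Origin: centre of the disc's underside, on the bench; z up
- stand_small: the small finishing stand, fixed: dark steel disc 56 mm in diameter, 14 mm thick, with a bright tapered spigot in its middle, 19 mm thick at the root, 6 mm at the tip, 36 mm tall (tip 50 mm above the bench). The small handle is home on it when the tapers meet, its foot 4 mm above the disc, 18 mm above the bench. Origin: centre of the disc's underside, on the bench; z up
- blank_a: a square lighter-brown wooden blank, not yet turned, standing upright and loose, 36 x 36 x 105 mm, not part of the job; there are two alike. Origin: centre of its underside
- blank_b: a square lighter-brown wooden blank, not yet turned, standing upright and loose, 36 x 36 x 105 mm, not part of the job; there are two alike. Origin: centre of its underside
- mallet: a wooden mallet lying at the left edge of the work, dark square head 70 x 120 x 80 mm and a round handle 150 mm long, not part of the job. Origin: on the bench, under the handle 40 mm behind the head; x runs along the handle towards the head
- oil_tin: a closed round tin of wood oil standing at the right edge of the work, 72 mm in diameter, 130 mm tall, not part of the job. Origin: centre of its underside
Things that resemble listed ones, but are neither listed nor needed, are in the scene too. Leave any red look-alike of the handle_small alone. What is shaped like the handle_middle but pink is not meant.

How it is judged:
On the way, in this order (a step that is already met when the one before it is completed fails the run):
1. the large handle is home on the large stand's spigot and the fingers press it on, with more than 8 N of contact force in the taper (horizontal distance between handle_large and stand_large below 0.005 m and z of handle_large in the frame of stand_large between 0.012 and 0.024 m and angle between the z axis of handle_large and the z axis of stand_large, either way round below 0.08 rad and angle between handle_large's own z axis and vertical below 0.3 rad and contact force between handle_large and stand_large above 8 N and contact force between handle_large and the fingers above 0.5 N), for 0.1 s.
2. the middle handle is home on the middle stand's spigot and the fingers press it on, with more than 8 N of contact force in the taper (horizontal distance between handle_middle and stand_middle below 0.005 m and z of handle_middle in the frame of stand_middle between 0.012 and 0.024 m and angle between the z axis of handle_middle and the z axis of stand_middle, either way round below 0.08 rad and angle between handle_middle's own z axis and vertical below 0.3 rad and contact force between handle_middle and stand_middle above 8 N and contact force between handle_middle and the fingers above 0.5 N), for 0.1 s.
3. the small handle is home on the small stand's spigot and the fingers press it on, with more than 8 N of contact force in the taper (horizontal distance between handle_small and stand_small below 0.005 m and z of handle_small in the frame of stand_small between 0.012 and 0.024 m and angle between the z axis of handle_small and the z axis of stand_small, either way round below 0.08 rad and angle between handle_small's own z axis and vertical below 0.3 rad and contact force between handle_small and stand_small above 8 N and contact force between handle_small and the fingers above 0.5 N), for 0.1 s.
At the end, for the whole second after the job is handed in: each of the three handles is on the stand of its own size, within 5 mm of the spigot's axis, upright within 0.08 rad, its foot 12 to 24 mm above the bench (home is 18), and at rest (horizontal distance between handle_large and stand_large below 0.005 m and z of handle_large in the frame of stand_large between 0.012 and 0.024 m and angle between the z axis of handle_large and the z axis of stand_large, either way round below 0.08 rad and angle between each of handle_large, handle_middle, handle_small's own z axis and vertical below 0.3 rad and linear speed of each of handle_large, handle_middle, handle_small below 0.02 m/s and horizontal distance between handle_middle and stand_middle below 0.005 m and z of handle_middle in the frame of stand_middle between 0.012 and 0.024 m and angle between the z axis of handle_middle and the z axis of stand_middle, either way round below 0.08 rad and horizontal distance between handle_small and stand_small below 0.005 m and z of handle_small in the frame of stand_small between 0.012 and 0.024 m and angle between the z axis of handle_small and the z axis of stand_small, either way round below 0.08 rad); the robot touches nothing.
It fails at once if the blank a is moved by more than 20 mm (distance of blank_a from where it was at the start of the episode above 0.02 m).
It fails at once if the blank b is moved by more than 20 mm (distance of blank_b from where it was at the start of the episode above 0.02 m).
It fails at once if the mallet is moved by more than 20 mm (distance of mallet from where it was at the start of the episode above 0.02 m).
It fails at once if the oil tin is moved by more than 20 mm (distance of oil_tin from where it was at the start of the episode above 0.02 m).
It also fails if it takes over 112 s, if anything falls off the work surface, if the arm or the gripper's body presses on something with over 40 N, if the wrist force passes 120 N, or if a joint passes its speed limit or range.

## Working session

There is one attempt and no reset: what is moved stays moved. The work goes in short steps, Python scripts to look and compute and a tool call to move; the robot and the scene stay as the last step left them, time stands still between calls to the robot, and variables do not carry over. Pictures are saved under pics/ and viewed, at most 14 in all, crops included, and the job is handed in when it is done.

Besides the shell and the picture viewer there is one more tool, called after "Emit:" in YAML: its name, and indented under it one key for each argument. apply_moves: Moves the arm, as the interface text tells. Its arguments: {"type":"object","properties":{"steps":{"type":"array","items":{"type":"number"}},"jaw":{"type":"number"},"newtons":{"type":"number"}},"required":["steps"]}

```bash
mkdir -p pics; python3 - <<'E'
from rig import *
import cv2
for n in("top","side"):
    im=get_image(n); cv2.imwrite(f"pics/{n}0.png",im[:,:,::-1]); print(n,calibration(n))
print(get_state())
E
```

```text
top {'fx': 492.25452855144835, 'fy': 492.25452855144835, 'cx': 253.71264214295326, 'cy': 189.50720199906095, 'xyz': array([ 0.21928477, -0.01118818,  1.6718444 ]), 'rotation': array([ 0.70494377,  0.05492862, -0.05746767, -0.70479401])}
side {'fx': 434.2368467887411, 'fy': 434.2368467887411, 'cx': 256.28306057080806, 'cy': 194.33805609822315, 'xyz': array([-0.19322589, -0.72755538,  0.93689104]), 'rotation': array([ 0.85256236,  0.37878809, -0.14705305, -0.32868284])}
{'clock': 0.1, 'qpos': array([ 1.03797781e+00,  2.76529896e-01,  1.50600768e+00, -1.30296140e-05,
        1.36072449e+00, -1.20955798e-01]), 'qd': array([ 0.00086566, -0.00056197, -0.00388174, -0.00236368,  0.00298838,
       -0.00176682]), 'effort': array([ 1.66685462e-03, -4.17700052e+01, -2.46403974e+01, -1.32833343e-04,
        5.73242680e-03, -2.49722768e-05]), 'position': array([0.22992236, 0.5265059 , 0.23052683]), 'ee_rot': array([-2.61988533e-04,  2.04477523e-01,  9.78870904e-01, -7.92552069e-04]), 'contact_force': array([-0.19638752,  0.26802172, -0.34022063]), 'moment': array([ 0.03057328, -0.02299206, -0.0200477 ]), 'gripper_force': 0.0, 'width': 0.08559236043731851}
```

View pics/top0.png

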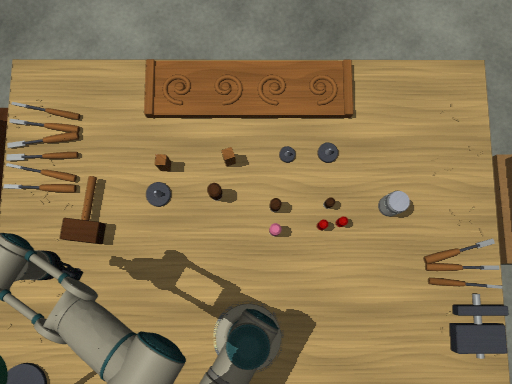

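View pics/side0.png

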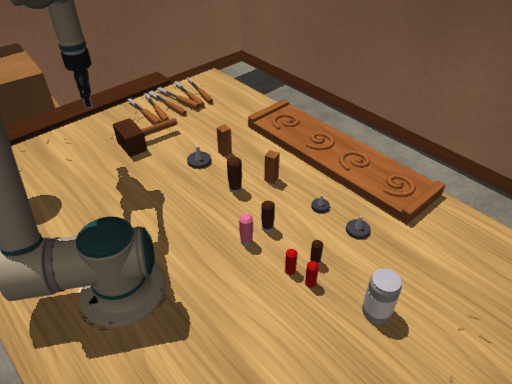

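Top view: handles at about (215,190) large, (276,204) middle and (330,203) small. Stands at (158,194), (328,152) and (288,154); blanks at (162,160) and (229,156). Pink and red look-alikes sit nearby. I'll crop closer next.

```bash
cat > h.py <<'E'
import numpy as np, cv2
from scipy.spatial.transform import Rotation as R
from rig import *
def cam(n):
    c=calibration(n); q=np.array(c["rotation"]); return c,R.from_quat(np.r_[q[1:],q[0]])
def ray(n,uv,z):
    c,r=cam(n); d=r.apply([(uv[0]-c["cx"])/c["fx"],-(uv[1]-c["cy"])/c["fy"],-1.]); o=np.array(c["xyz"])
    return o+d*(z-o[2])/d[2]
def proj(n,p):
    c,r=cam(n); v=r.inv().apply(np.array(p)-c["xyz"]); return np.array([c["cx"]-c["fx"]*v[0]/v[2],c["cy"]+c["fy"]*v[1]/v[2]])
def crop(n,im,x0,y0,x1,y1,k,out):
    cv2.imwrite(out,cv2.resize(np.ascontiguousarray(im[y0:y1,x0:x1,::-1]),None,fx=k,fy=k,interpolation=cv2.INTER_NEAREST))
E
python3 - <<'E'
from h import *
im=cv2.imread("pics/top0.png")[:,:,::-1]
crop("top",im,140,135,360,245,3.6,"pics/topc.png")
s=cv2.imread("pics/side0.png")[:,:,::-1]
crop("side",s,180,115,390,300,3.2,"pics/sidec.png")
for k,v in dict(L=(215,190),M=(276,204),S=(330,203)).items(): print(k,im[v[1],v[0]])
print(im[185:200,205:225].sum(2)); print(proj("top",[0,0,0]))
E
```

```text
L [77 46 24]
M [71 44 22]
S [70 44 22]
[[407 402 407 308 166 124 148 150 159 144 145 144 109 106 229 378 399 395
  397 388]
 [411 418 359 203 124 137 142 159 149 150 149 148 134 102  97 220 365 382
  383 394]
 [412 422 262 145 136 137 156 155 153 154 146 131 148 134 111  95 356 396
  403 401]
 [415 418 236 125 148 134 149 147 155 153 151 145 140 142 102  73 281 389
  401 407]
 [399 392 220 143 145 141 145 151 157 157 147 150 150 137 104  98 137 196
  204 212]
 [388 389 217 137 136 141 144 147 158 165 147 147 143 144 100  98  64 195
  214 217]
 [380 383 229 136 132 139 134 150 157 150 151 151 139 116 103  93  57 145
  209 210]
 [396 402 304 180 132 133 145 143 153 154 160 153 129 102  95  84  62 148
  206 217]
 [411 415 410 232 137 125 127 147 154 157 145 135 108  97  70  72  29 152
  212 218]
 [417 414 418 310 172 130 117 114 132 134 117 114 103 108  54  38  54 191
  212 207]
 [414 414 410 411 215 111 118 106 112 124 118 100  97  73  59  39  76 186
  201 206]
 [364 362 364 370 252 109  51  84 103  95  70  74  58  37  46  52  53 186
  203 198]
 [364 372 366 370 376 258 118  54  55  51  37  34  41  37  41  43 125 184
  202 201]
 [383 382 389 395 388 390 325 149  51  59  52  28  45  52  32 141 194 195
  204 207]
 [399 399 396 402 407 405 400 424 302 146  69  39  41 142 215 209 194 205
  201 201]]
[248.47788748 336.15775503]
```

View pics/topc.png

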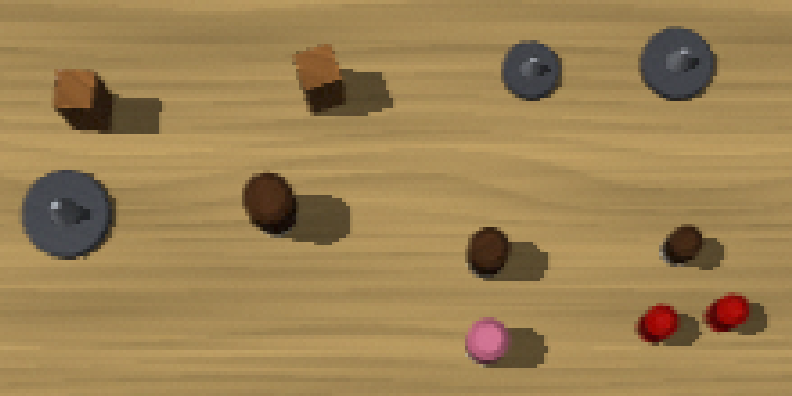

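View pics/sidec.png

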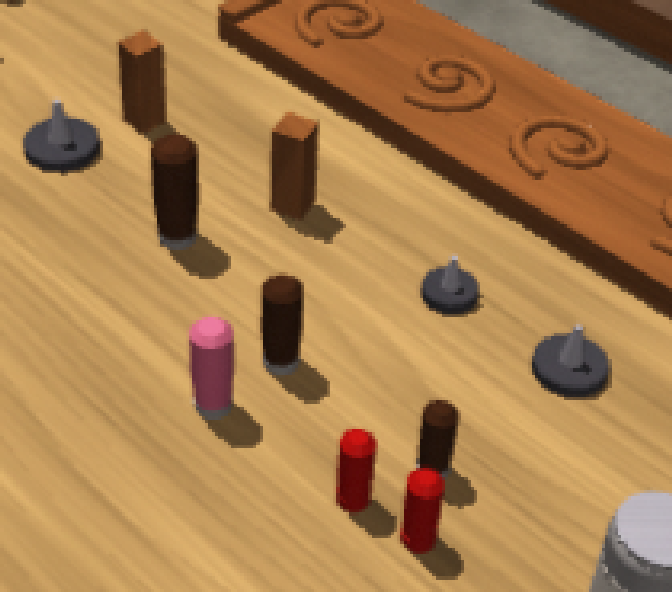

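```bash
cat >> h.py <<'E'
from scipy.optimize import least_squares
def contour(im,c,w,thr):
    k=8; x0,y0=c[0]-w,c[1]-w
    g=im[y0:c[1]+w,x0:c[0]+w].astype(np.float32).sum(2)
    b=cv2.resize(g,None,fx=k,fy=k,interpolation=cv2.INTER_CUBIC)
    m=(b<thr).astype(np.uint8)
    cs,_=cv2.findContours(m,cv2.RETR_EXTERNAL,cv2.CHAIN_APPROX_NONE)
    q=max(cs,key=cv2.contourArea)[:,0].astype(float)
    return (q+.5)/k-.5+[x0,y0]
def top(n,im,c,H,rad,thr=270,w=16):
    """known-radius circle at height H fitted to the outline facing away from the camera"""
    cal,_=cam(n); o=np.array(cal["xyz"])[:2]
    P=np.array([ray(n,u,H)[:2] for u in contour(im,c,w,thr)])
    x=ray(n,c,H)[:2]
    for _ in range(5):
        out=(x-o)/np.linalg.norm(x-o); v=P-x; d=np.linalg.norm(v,axis=1)
        s=(v@out>.25*d)&(abs(d-rad)<(.015 if _<2 else .005))
        f=least_squares(lambda p:np.linalg.norm(P[s]-p,axis=1)-rad,x,loss="soft_l1",f_scale=.001); x=f.x
    return x,s.sum(),np.std(np.linalg.norm(P[s]-x,axis=1))
E
python3 - <<'E'
from h import *
t=cv2.imread("pics/top0.png")[:,:,::-1]; s=cv2.imread("pics/side0.png")[:,:,::-1]
np.set_printoptions(precision=4,suppress=True)
for k,H,r,a,b in (("L",.12,.023,(215,190),(235,162)),("M",.1,.019,(276,204),(268,206)),("S",.08,.015,(330,203),(317,245))):
    print(k,top("top",t,a,H,r),top("side",s,b,H,r,thr=230))
for k,a,b,ht,hs in (("A",(158,194),(199,160),.064,(198,146)),("B",(328,152),(358,230),.064,(361,217)),("C",(288,154),(320,206),.064,(322,195.5))):
    for n,im,c in(("top",t,a),("side",s,b)):
        k8=6;w=18;cc=im[c[1]-w:c[1]+w,c[0]-w:c[0]+w].astype(np.float32)
        cc=cv2.resize(cc,None,fx=k8,fy=k8,interpolation=cv2.INTER_CUBIC)
        m=((cc[:,:,0]-cc[:,:,2])<18).astype(np.uint8)
        cs,_=cv2.findContours(m,cv2.RETR_EXTERNAL,cv2.CHAIN_APPROX_NONE)
        q=max(cs,key=cv2.contourArea)[:,0].astype(float); q=(q+.5)/k8-.5+[c[0]-w,c[1]-w]
        P=np.array([ray(n,u,.014)[:2] for u in q])
        e=cv2.minEnclosingCircle(P.astype(np.float32)*1000)
        M=cv2.moments(q.astype(np.float32)); print(k,n,e, ray(n,(M["m10"]/M["m00"],M["m01"]/M["m00"]),.008)[:2])
E
```

```text
L (array([0.4683, 0.1105]), np.int64(136), np.float64(0.0003204946727028968)) (array([0.4653, 0.1103]), np.int64(65), np.float64(0.0021174852742225207))
M (array([ 0.4261, -0.0872]), np.int64(102), np.float64(0.0010381450665300474)) (array([ 0.4245, -0.0967]), np.int64(113), np.float64(0.00041659470719372253))
  ret = _var(a, axis=axis, dtype=dtype, out=out, ddof=ddof,
  arrmean = um.true_divide(arrmean, div, out=arrmean,
  ret = ret.dtype.type(ret / rcount)
Traceback (most recent call last):
  File "h.py", line 25, in top
    P=np.array([ray(n,u,H)[:2] for u in contour(im,c,w,thr)])
                ~~~^^^^^^^
  File "h.py", line 7, in ray
    c,r=cam(n); d=r.apply([(uv[0]-c["cx"])/c["fx"],-(uv[1]-c["cy"])/c["fy"],-1.]); o=np.array(c["xyz"])
        ~~~^^^
  File "h.py", line 5, in cam
    c=calibration(n); q=np.array(c["rotation"]); return c,R.from_quat(np.r_[q[1:],q[0]])
ValueError: time passes only in moves, steps and waits
```

```bash
sed -i 's/^def cam(n):/import functools\n@functools.cache\ndef cam(n):/' h.py
python3 - <<'E'
import re
s=open('h.py').read()
s=s.replace('''    q=max(cs,key=cv2.contourArea)[:,0]''','''    q=max(cs,key=lambda a:cv2.pointPolygonTest(a,(k*w,k*w),True))[:,0]''').replace('''    m=(b<thr)''','''    rr=cv2.resize(im[y0:c[1]+w,x0:c[0]+w,0].astype(np.float32),None,fx=k,fy=k,interpolation=cv2.INTER_CUBIC)
    gg=cv2.resize(im[y0:c[1]+w,x0:c[0]+w,1].astype(np.float32),None,fx=k,fy=k,interpolation=cv2.INTER_CUBIC)
    m=((b<thr)&(gg>.3*rr)&((gg<60)|(b>215)))''')
open('h.py','w').write(s)
E
cat > m.py <<'E'
from h import *
t=cv2.imread("pics/top0.png")[:,:,::-1]; s=cv2.imread("pics/side0.png")[:,:,::-1]
np.set_printoptions(precision=4,suppress=True)
for k,H,r,a,b in (("L",.12,.023,(214,190),(235,165)),("M",.1,.019,(276,204),(268,209)),("S",.08,.015,(330,202),(317,247))):
    x=top("top",t,a,H,r); y=top("side",s,b,H,r,thr=230); print(k,x,y,proj("side",[*x[0],H]),proj("side",[*y[0],H]))
for k,a,b,ht in (("A",(158,194),(199,160),.064),("B",(328,152),(358,230),.056),("C",(288,154),(320,206),.05)):
    for n,im,c in(("top",t,a),("side",s,b)):
        k8=6;w=18;cc=im[c[1]-w:c[1]+w,c[0]-w:c[0]+w].astype(np.float32)
        cc=cv2.resize(cc,None,fx=k8,fy=k8,interpolation=cv2.INTER_CUBIC)
        m=((cc[:,:,0]-cc[:,:,2])<18).astype(np.uint8)
        cs,_=cv2.findContours(m,cv2.RETR_EXTERNAL,cv2.CHAIN_APPROX_NONE)
        q=max(cs,key=cv2.contourArea)[:,0].astype(float); q=(q+.5)/k8-.5+[c[0]-w,c[1]-w]
        P=np.array([ray(n,u,.014)[:2] for u in q])
        e=cv2.minEnclosingCircle(P.astype(np.float32)*1000)
        M=cv2.moments(q.astype(np.float32)); xy=ray(n,(M["m10"]/M["m00"],M["m01"]/M["m00"]),.008)[:2]
        print(k,n,e,xy,"tip in side",proj("side",[*xy,ht]),"tip top",proj("top",[*xy,ht]))
E
python3 m.py
```

```text
L (array([0.4683, 0.1105]), np.int64(136), np.float64(0.0003204946725826995)) (array([0.4658, 0.1034]), np.int64(154), np.float64(0.0017497606087459902)) [232.1039 159.6311] [232.9573 161.0139]
M (array([ 0.4261, -0.0887]), np.int64(180), np.float64(0.002462901741143872)) (array([ 0.4243, -0.0971]), np.int64(195), np.float64(0.0005787843275997988)) [266.2835 203.5268] [267.8415 205.3601]
S (array([ 0.4354, -0.2679]), np.int64(74), np.float64(0.001296697743918525)) (array([ 0.4331, -0.2756]), np.int64(140), np.float64(0.0006328355647933354)) [315.4156 242.1585] [317.0195 244.2148]
A top ((470.4040832519531, 307.9877014160156), 43.012332916259766) [0.471  0.3094] tip in side [196.0312 146.0038] tip top [154.9311 191.3483]
A side ((476.364501953125, 312.4839782714844), 65.11470794677734) [0.4738 0.3061] tip in side [197.2707 146.1021] tip top [155.9587 190.51  ]
B top ((615.942626953125, -272.77606201171875), 35.64820098876953) [ 0.6174 -0.2734] tip in side [358.7776 216.817 ] tip top [329.7688 148.9003]
B side ((621.0140380859375, -277.21942138671875), 46.105308532714844) [ 0.6203 -0.2771] tip in side [360.4327 217.0102] tip top [330.8349 148.0653]
C top ((609.173583984375, -131.65789794921875), 28.82391357421875) [ 0.6108 -0.1326] tip in side [320.0525 194.9486] tip top [287.8972 151.1986]
C side ((614.2401123046875, -134.23007202148438), 40.81317138671875) [ 0.6136 -0.1358] tip in side [321.4753 195.0617] tip top [288.8484 150.3834]
```

A is the large stand (r=42 mm), B the middle (35 mm) and C the small (28 mm). The two views disagree by a few mm, so I'll average them and refine once a handle is gripped.

Emit:
apply_moves:
  steps: [2,-3.5,0,3,4,-7,0,6,6,-10.5,0,9,8,-14,0,12,10,-17.5,0,15,12,-21,0,18,14,-24.5,0,21,16,-28,0,24]
  jaw: 0

```text
clock: 0.77
position: [0.3904, 0.2451, 0.2311]
ee_rot: [-0.0, -0.005, 1.0, -0.0]
contact_force: [0.4, -0.4, 0.7]
width: 0.0851
gripper_force: 0.0
```

Emit:
apply_moves:
  steps: [2,-3.5,0,0,4,-7,0,0,6,-10.5,0,0,7.7,-14,0,0,7.7,-14,-2,0,7.7,-14,-4,0,7.7,-14,-4,0]

```text
clock: 1.35
position: [0.4645, 0.1057, 0.1877]
ee_rot: [-0.004, -0.002, 1.0, -0.0]
contact_force: [-1.4, -0.8, -0.4]
width: 0.0854
gripper_force: 0.0
```

```bash
python3 - <<'E'
from h import *
t=get_image("top");s=get_image("side")
cv2.imwrite("pics/t1.png",t[:,:,::-1]);cv2.imwrite("pics/s1.png",s[:,:,::-1])
crop("side",s,160,40,320,220,3,"pics/s1c.png"); print(get_state())
E
```

```text
{'clock': 1.45, 'qpos': array([ 7.95610410e-02,  1.60355307e-01,  1.76562621e+00,  1.67391029e-04,
        1.21779957e+00, -1.49820664e+00]), 'qd': array([ 0.01355348, -0.01893282, -0.0353568 , -0.00176701, -0.00287366,
       -0.00111962]), 'effort': array([-4.41067256e-01, -3.20223963e+01, -2.21656412e+01, -2.86303076e-02,
        5.23479749e-02,  8.49831245e-07]), 'position': array([0.46653847, 0.10687447, 0.19084883]), 'ee_rot': array([-1.09701840e-03, -3.45664611e-03,  9.99993424e-01, -4.88651502e-06]), 'contact_force': array([-0.03177044, -0.08929955,  0.75959003]), 'moment': array([ 0.00875805,  0.02260675, -0.02039776]), 'gripper_force': 0.0, 'width': 0.085057029764868}
```

View pics/s1c.png

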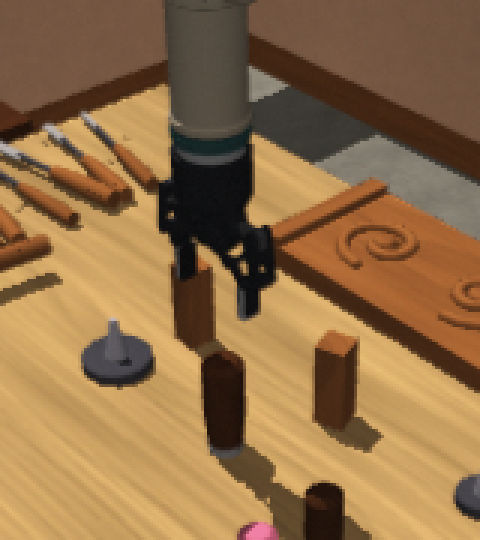

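The fingers hang just above and behind the large handle, with tips at about (222,132) and (243,146) in the full side image. Next I descend and centre the handle by closing along y, then along x.

Emit:
apply_moves:
  steps: [0,0,-4,0,0,0,-8,0,0,0,-11,0,0,0,-12.5,0,0,0,-12.5,0]

```text
clock: 1.87
position: [0.4651, 0.1075, 0.0643]
ee_rot: [-0.003, -0.004, 1.0, -0.0]
contact_force: [-0.3, 0.5, 0.5]
width: 0.0853
gripper_force: 0.0
```

Emit:
apply_moves:
  steps: [0,0,0,0,0,0,0,0,0,0,0,0,0,0,0,0,0,0,0,0,0,0,0,0,0,0,0,0,0,0,0,0]
  jaw: 255
  newtons: 20

```text
clock: 2.53
position: [0.469, 0.1076, 0.0683]
ee_rot: [0.002, -0.003, 1.0, 0.001]
contact_force: [-0.5, 2.5, 7.2]
width: 0.046
gripper_force: 19.9
```

Emit:
apply_moves:
  steps: [0,0,0,0,0,0,0,0,0,0,0,-7,0,0,0,-14,0,0,0,-21,0,0,0,-28,0,0,0,-35,0,0,0,-42]
  jaw: 0

```text
clock: 3.2
position: [0.4669, 0.1068, 0.0663]
ee_rot: [-0.0, 0.358, 0.934, -0.0]
contact_force: [0.3, 0.4, 0.1]
width: 0.0853
gripper_force: 0.0
```

Emit:
apply_moves:
  steps: [0,0,0,-7,0,0,0,-14,0,0,0,-21,0,0,0,-28,0,0,0,-35,0,0,0,-42,0,0,0,-48,0,0,0,-48]

```text
clock: 3.87
position: [0.467, 0.1068, 0.0663]
ee_rot: [0.0, 0.705, 0.709, -0.0]
contact_force: [0.2, 0.1, 0.4]
width: 0.0856
gripper_force: 0.0
```

Emit:
apply_moves:
  steps: [0,0,0,0,0,0,0,0,0,0,0,0,0,0,0,0,0,0,0,0,0,0,0,0,0,0,0,0,0,0,0,0]
  jaw: 255
  newtons: 70

```text
clock: 4.53
position: [0.4682, 0.107, 0.0668]
ee_rot: [0.001, 0.705, 0.71, 0.001]
contact_force: [1.5, -0.3, 4.3]
width: 0.045
gripper_force: 70.6
```

Emit:
apply_moves:
  steps: [0,0,2,0,0,0,4,0,0,0,6,0,0,0,8,0,0,0,8,0,0,0,8,0]

```text
clock: 5.03
position: [0.4666, 0.107, 0.1461]
ee_rot: [-0.0, 0.705, 0.71, -0.0]
contact_force: [-0.7, -1.0, -1.7]
width: 0.045
gripper_force: 71.1
```

```bash
python3 - <<'E'
from h import *
np.set_printoptions(precision=4,suppress=True)
st=get_state();t=get_image("top");s=get_image("side");print(st["position"],st["ee_rot"],st["width"],st["contact_force"])
cv2.imwrite("pics/t2.png",t[:,:,::-1]);cv2.imwrite("pics/s2.png",s[:,:,::-1])
p=st["position"]; print(proj("side",p),proj("top",p))
a=cv2.resize(s[30:200,170:310,::-1],None,fx=3,fy=3,interpolation=cv2.INTER_NEAREST);b=cv2.resize(t[140:230,130:230,::-1],None,fx=3.6,fy=3.6,interpolation=cv2.INTER_NEAREST)
h=max(a.shape[0],b.shape[0]);c=np.zeros((h,a.shape[1]+b.shape[1],3),np.uint8);c[:a.shape[0],:a.shape[1]]=a;c[:b.shape[0],a.shape[1]:]=b
cv2.imwrite("pics/c2.png",c)
E
```

```text
[0.4666 0.107  0.1461] [-0.0001  0.7045  0.7097 -0.0001] 0.04503007441501708 [-0.6595 -0.9912 -1.7409]
[232.1239 153.532 ] [214.3231 188.7093]
```

View pics/c2.png

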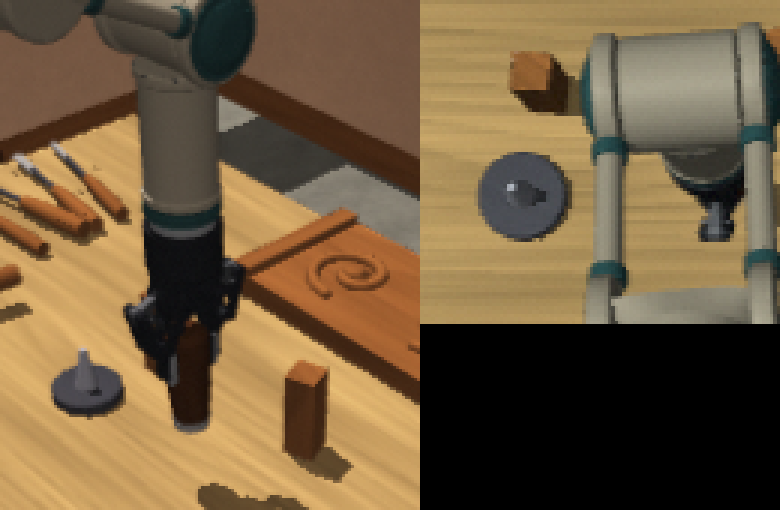

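The large handle is gripped upright with its foot at about (233.7,171) in the side image, and the large stand is in clear view. I'll use the held handle to get the side camera's bias.

```bash
cat > foot.py <<'E'
from h import *
np.set_printoptions(precision=2,suppress=True)
def foot(s,xy,z,rad,n="side"):
    """print handle's edges in side view near the foot, with the prediction from the arm pose"""
    for dz in (.045,.035,.025,.015,.005):
        u=proj(n,[*xy,z+dz]); r=int(round(u[1])); row=s[r,int(u[0])-14:int(u[0])+16].astype(int)
        sm=row.sum(1); d=np.where((sm<200)|((row[:,0]-row[:,2])<14))[0]
        print(r,"pred",u[0],"edges",int(u[0])-14+d.min() if len(d) else None,int(u[0])-14+d.max() if len(d) else None)
    a=np.linspace(0,6.28,90); q=np.array([proj(n,[xy[0]+rad*np.cos(b),xy[1]+rad*np.sin(b),z]) for b in a])
    c=int(round(q[q[:,1].argmax(),0])); print("bottom pred",q[q[:,1].argmax()]); print(s[int(q[:,1].max())-5:int(q[:,1].max())+7,c-1:c+4].tolist())
E
python3 - <<'E'
from foot import *
s=cv2.imread("pics/s2.png")[:,:,::-1]
foot(s,(.4666,.107),.0793,.0185)
E
```

```text
159 pred 232.3652044591446 edges 226 239
162 pred 232.47919294390874 edges 227 239
164 pred 232.59204677461017 edges 227 239
167 pred 232.70378280905584 edges 228 239
169 pred 232.8144175727515 edges 228 238
bottom pred [232.49 174.42]
[[[35, 20, 11], [34, 19, 11], [34, 17, 9], [36, 20, 12], [37, 21, 11]], [[39, 24, 15], [36, 22, 14], [36, 21, 13], [37, 22, 15], [41, 26, 19]], [[53, 41, 36], [53, 43, 37], [54, 42, 37], [55, 45, 39], [63, 53, 48]], [[79, 76, 74], [78, 74, 73], [81, 76, 75], [79, 75, 74], [81, 77, 76]], [[100, 89, 78], [93, 84, 77], [90, 82, 77], [95, 86, 78], [97, 87, 77]], [[178, 142, 95], [156, 127, 91], [144, 118, 87], [166, 134, 94], [171, 139, 94]], [[204, 161, 99], [205, 162, 100], [209, 166, 102], [216, 172, 106], [215, 171, 105]], [[209, 165, 101], [207, 163, 101], [205, 162, 100], [206, 162, 100], [211, 167, 103]], [[212, 168, 103], [212, 168, 103], [208, 165, 101], [206, 163, 101], [207, 163, 101]], [[214, 170, 105], [214, 170, 105], [214, 169, 103], [210, 167, 102], [209, 165, 102]], [[212, 169, 103], [214, 171, 105], [215, 172, 105], [214, 172, 104], [214, 170, 104]], [[205, 162, 99], [210, 167, 103], [213, 168, 104], [215, 171, 106], [215, 172, 106]]]
```

```bash
cat > ext.py <<'E'
from h import *
np.set_printoptions(precision=4,suppress=True)
def obs(im,c,w,side):
    k=8; cc=cv2.resize(im[c[1]-w:c[1]+w,c[0]-w:c[0]+w].astype(np.float32),None,fx=k,fy=k,interpolation=cv2.INTER_LINEAR)
    m=((cc[:,:,0]-cc[:,:,2])<32).astype(np.uint8)
    cs,_=cv2.findContours(m,cv2.RETR_EXTERNAL,cv2.CHAIN_APPROX_NONE)
    q=max(cs,key=cv2.contourArea)[:,0].astype(float); q=(q+.5)/k-.5+[c[0]-w,c[1]-w]
    return np.array([q[:,0].min(),q[:,0].max(),q[:,1].max()]+([] if side else [q[:,1].min()]))
A=np.linspace(0,2*np.pi,120)
def pred(n,p,rad,side,hs=(0,.014)):
    q=np.array([proj(n,[p[0]+rad*np.cos(a),p[1]+rad*np.sin(a),h]) for a in A for h in hs])
    return np.array([q[:,0].min(),q[:,0].max(),q[:,1].max()]+([] if side else [q[:,1].min()]))
def fit(n,im,c,x0,rad,bias=(0,0),w=18):
    sd=n=="side"; o=obs(im,c,w,sd); o=o-([bias[0]]*2+[bias[1]]*(len(o)-2))
    f=least_squares(lambda p:pred(n,p,rad,sd)-o,x0); return f.x,f.fun
E
python3 - <<'E'
from ext import *
t=cv2.imread("pics/top0.png")[:,:,::-1]; s=cv2.imread("pics/side0.png")[:,:,::-1]
for k,a,b,x0,r in (("A",(158,194),(199,160),(.472,.308),.042),("B",(328,152),(358,230),(.619,-.275),.035),("C",(288,154),(320,206),(.612,-.134),.028)):
    print(k,"top",*fit("top",t,a,x0,r),"side",*fit("side",s,b,x0,r,(.5,-.6)))
E
```

```text
A top [0.4709 0.3087] [-0.0594  0.0599  0.0788 -0.0799] side [0.4709 0.3052] [-0.4058  0.4104 -0.0268]
B top [ 0.6177 -0.2737] [-0.0157  0.0156  0.1829 -0.184 ] side [ 0.6194 -0.2755] [-0.4503  0.444  -0.0251]
C top [ 0.6109 -0.1327] [-0.0931  0.0924  0.0955 -0.0963] side [ 0.6128 -0.1346] [-0.4626  0.4581 -0.0206]
```

Emit:
apply_moves:
  steps: [0,2,1,0,0.1,6,1,0,0.2,10,1,0,0.3,14,1,0,0.4,18,1,0,0.4,19.9,1,0,0.4,19.9,1,0,0.4,19.9,1,0]

```text
clock: 5.8
position: [0.4697, 0.3063, 0.1541]
ee_rot: [-0.001, 0.704, 0.711, -0.002]
contact_force: [-0.1, -0.6, -2.4]
width: 0.045
gripper_force: 70.9
```

Emit:
apply_moves:
  steps: [0,0,-1,0,0,0,-1.5,0,0,0,-2,0,0,0,-2.5,0,0,0,-3,0,0,0,-3,0]

```text
clock: 6.3
position: [0.4706, 0.305, 0.1251]
ee_rot: [-0.0, 0.705, 0.709, -0.001]
contact_force: [0.3, 0.3, -1.0]
width: 0.0448
gripper_force: 71.0
```

```bash
python3 - <<'E'
from foot import *
st=get_state();s=get_image("side");print(st["position"],st["contact_force"],st["moment"],st["width"])
cv2.imwrite("pics/s3.png",s[:,:,::-1]);crop("side",s,150,90,260,190,5,"pics/s3c.png")
E
```

```text
[0.47 0.31 0.13] [ 0.34  0.26 -1.04] [-0.04 -0.06 -0.01] 0.04476746251797297
```

View pics/s3c.png

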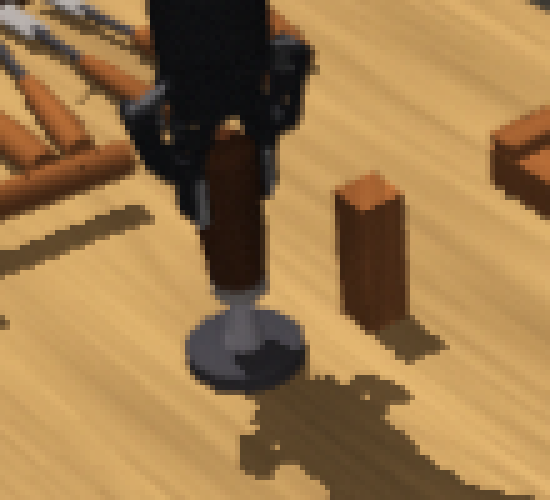

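The foot at crop (239,290) is already over the spigot tip, about centred and touching nothing. I go on down.

Emit:
apply_moves:
  steps: [0,0,-0.6,0,0,0,-1.2,0,0,0,-1.8,0,0,0,-2.4,0,0,0,-3,0,0,0,-3.4,0,0,0,-3.4,0]

```text
clock: 6.93
position: [0.4704, 0.3056, 0.091]
ee_rot: [-0.0, 0.705, 0.71, -0.001]
contact_force: [0.5, 0.1, -2.0]
width: 0.0449
gripper_force: 70.9
```

Emit:
apply_moves:
  steps: [0,0,-0.2,0,0,0,-0.4,0,0,0,-0.6,0,0,0,-0.7,0,0,0,-0.7,0]

```text
clock: 7.35
position: [0.4706, 0.3059, 0.0859]
ee_rot: [-0.0, 0.705, 0.71, -0.0]
contact_force: [-3.2, -1.4, 3.7]
width: 0.0448
gripper_force: 70.1
```

Emit:
apply_moves:
  steps: [-0.1,0,-0.1,0,-0.1,0,-0.2,0,-0.1,0,-0.3,0,-0.1,0,-0.3,0]

```text
clock: 7.68
position: [0.4706, 0.3062, 0.0855]
ee_rot: [0.0, 0.705, 0.71, 0.001]
contact_force: [-5.2, -2.4, 17.8]
width: 0.0446
gripper_force: 70.1
```

Emit:
apply_moves:
  steps: [0,0,0.1,0,0,0,0.1,0,0,0,0.1,0]

```text
clock: 7.93
position: [0.4706, 0.3061, 0.0855]
ee_rot: [0.0, 0.705, 0.71, 0.001]
contact_force: [-3.0, -2.0, 11.2]
width: 0.0445
gripper_force: 69.7
```

Emit:
apply_moves:
  steps: [0,0,0.1,0,0,0,0.2,0,0,0,0.2,0,0,0,0.2,0,0,0,0.2,0,0,0,0.2,0]
  jaw: 0

```text
clock: 8.43
position: [0.4702, 0.3059, 0.0851]
ee_rot: [0.0, 0.705, 0.71, -0.0]
contact_force: [0.5, -0.1, -0.1]
width: 0.0854
gripper_force: 0.0
```

Emit:
apply_moves:
  steps: [0,0,3,0,0,0,6,0,0,0,9,0,0,0,11,0,0,-4,11,0,0,-8,11,0,0,-12,11,0,0,-16,11,0]

```text
clock: 9.1
position: [0.4698, 0.1446, 0.1954]
ee_rot: [0.0, 0.704, 0.71, 0.0]
contact_force: [0.7, 0.1, 0.0]
width: 0.0853
gripper_force: 0.0
```

```bash
python3 - <<'E'
from ext import *
s=get_image("side");t=get_image("top")
cv2.imwrite("pics/s4.png",s[:,:,::-1]);cv2.imwrite("pics/t4.png",t[:,:,::-1]);crop("side",s,150,90,260,190,5,"pics/s4c.png")
s0=cv2.imread("pics/side0.png")[:,:,::-1]
# bottom row / midline of the steel foot bands in the first side view
for k,c,r,x0 in (("L",(235,186),.0185,(.467,.107)),("M",(268,226),.016,(.425,-.092)),("S",(316,260),.0135,(.434,-.272))):
    g=s0[c[1]-8:c[1]+9,c[0]-9:c[0]+10].astype(int); print(k); print((g[:,:,0]-g[:,:,2]))
E
```

```text
L
[[ 97  93  24  21  22  22  25  24  24  24  25  23  21  19  20  47  96 109
  109]
 [103  91  40  22  23  23  24  25  24  25  24  23  22  21  18  56 105 106
  108]
 [105  97  56  20  22  24  23  25  25  25  23  23  21  21  20  55 105 104
  105]
 [107 102  62  21  22  23  24  23  24  25  24  25  21  19  20  58 107 106
  104]
 [108 104  84  22  22  23  24  23  24  25  26  24  23  20  25  65 107 107
  108]
 [103 104  99  22  21  22  23  23  23  25  25  23  23  19  24  64 107 108
  108]
 [ 99  98  96  23  23  23  23  22  23  23  24  23  21  20  24  65 107 106
  107]
 [ 99  99  90  35  23  24  25  24  23  26  24  26  23  20  32  72 105 105
  106]
 [103 103  93  39  22  23  23  23  22  22  24  22  23  23  24  59 102 102
  104]
 [105 104  96  52  19  23  24  22  21  25  25  23  22  20  21  54  98 103
  102]
 [104 103  96  52  14  21  22  23  23  23  23  22  20  16  16  30  65  98
   99]
 [103 104 101  73   6  14  17  18  17  19  19  16  12  10  11  42  50  51
   64]
 [104 103 103  94   9   5   6   9  11  10   9   4   3   6  19  49  49  50
   51]
 [105 104 103  96  51  27   8   6   4   6   5
[... 2339 characters left out ...]
  36  27  23  22  22  19  47  99 102 100  96
   98]
 [104 111 112 115 112 137 133 105  68  38  23  18  16  25  64 100 103 100
   99]
 [111 143 164 174 184 185 184 180 154 103  33  12  11  23  48  65  99 102
  102]
 [130 164 169 181 185 184 185 186 179 145  82  13  14  39  47  45  64  99
   98]
 [155 166 169 176 184 184 185 186 179 149 113  66  34  48  46  47  47  47
   64]
 [152 167 167 173 181 182 183 182 174 138 126 109  48  49  49  47  46  47
   47]
 [133 166 165 163 163 163 171 159 143 131 127 110  49  48  50  49  48  47
   46]
 [127 160 161 159 157 155 148 142 137 132 129 105  50  47  48  49  49  48
   47]
 [ 84 123 158 156 156 151 147 141 138 133 118  79  49  48  49  48  47  48
   48]]
```

View pics/s4c.png

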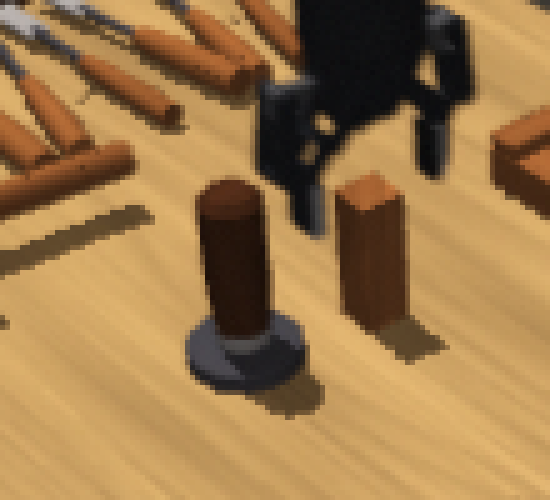

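The large handle stands upright, home on its disc at about (199,160) of the side image. Next I refine the middle and small handle positions.

```bash
python3 - <<'E'
from ext import *
t=cv2.imread("pics/t4.png")[:,:,::-1]
u=proj("top",[.4703,.306,.138]); print(u, top("top",t,(int(u[0]+.5),int(u[1]+.5)),.138,.023))
for k,l,r,b,rad,x0 in (("L",228.6,240.7,191.5,.0185,(.467,.107)),("M",261.6,273.3,231.5,.016,(.425,-.092))):
    o=np.array([l,r,b])-[.5,.5,-.6]
    f=least_squares(lambda p:pred("side",p,rad,True,(0,.008))-o,x0); print(k,f.x,f.fun)
print(proj("side",[.434,-.272,.025]),"S mid obs 315.6")
print(get_state()["position"])
E
```

```text
[151.4264 187.9333] (array([0.4701, 0.3078]), np.int64(140), np.float64(0.00040622460187469473))
L [0.4719 0.1108] [ 0.3397 -0.3412  0.0099]
M [ 0.4286 -0.0913] [ 0.42   -0.4182  0.0105]
[314.3051 256.852 ] S mid obs 315.6
[0.4698 0.1409 0.1952]
```

Emit:
apply_moves:
  steps: [-0.5,-3,0,7,-1,-6,0,14,-1.5,-9,0,21,-2,-12,0,28,-2.5,-15,0,35,-3,-18,0,42,-3.5,-21,0,49,-4.2,-23.6,0,56]

```text
clock: 9.87
position: [0.429, -0.0896, 0.1954]
ee_rot: [0.0, 0.303, 0.953, 0.0]
contact_force: [0.3, 0.6, 0.4]
width: 0.0853
gripper_force: 0.0
```

Emit:
apply_moves:
  steps: [0,0,0,7,0,0,0,14,0,0,0,21,0,0,0,28,0,0,0,34,0,0,-3,34,0,0,-6,34,0,0,-8,34]

```text
clock: 10.53
position: [0.4281, -0.0876, 0.1135]
ee_rot: [-0.001, 0.014, 1.0, 0.001]
contact_force: [-0.5, -0.8, -0.3]
width: 0.0853
gripper_force: 0.0
```

```bash
python3 - <<'E'
from h import *
s=get_image("side"); crop("side",s,200,130,330,260,4.5,"pics/s5c.png"); print(get_state()["position"])
E
```

```text
[ 0.42557879 -0.08671309  0.11057364]
```

View pics/s5c.png

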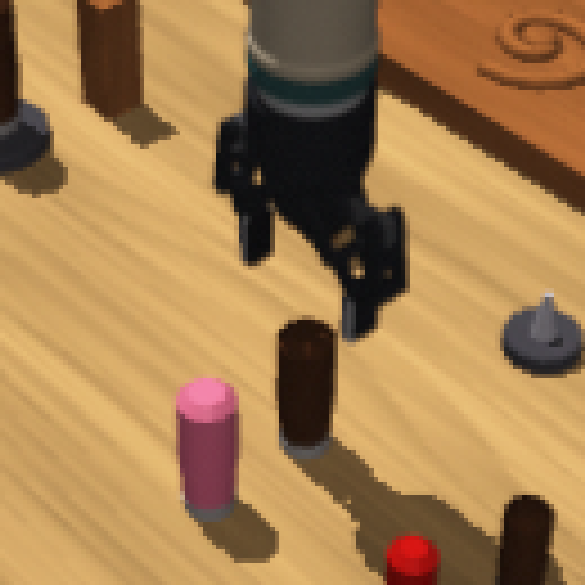

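The fingers straddle the middle handle, whose top is at crop (306,332). The midpoint between the fingertips shares its column, so I lower and grip.

Emit:
apply_moves:
  steps: [0,-0.2,-3,0,0,-0.2,-5,0,0,-0.2,-6,0,0,-0.2,-6,0]

```text
clock: 10.92
position: [0.4276, -0.0896, 0.0538]
ee_rot: [-0.002, 0.014, 1.0, 0.001]
contact_force: [0.3, -0.2, -0.0]
width: 0.0851
gripper_force: 0.0
```

Emit:
apply_moves:
  steps: [0,0,0,0,0,0,0,0,0,0,0,0,0,0,0,0,0,0,0,0,0,0,0,0,0,0,0,0,0,0,0,0]
  jaw: 255
  newtons: 70

```text
clock: 11.58
position: [0.4296, -0.0906, 0.0566]
ee_rot: [0.001, 0.014, 1.0, -0.0]
contact_force: [-0.9, 1.3, 6.2]
width: 0.0364
gripper_force: 69.4
```

Emit:
apply_moves:
  steps: [0,0,2,0,0,0,5,0,0,0,8,0,0,0,9,0,0,0,9,0,0,0,9,0]

```text
clock: 12.08
position: [0.4287, -0.0906, 0.1458]
ee_rot: [0.001, 0.014, 1.0, -0.0]
contact_force: [-0.4, 0.1, -1.0]
width: 0.0366
gripper_force: 69.9
```

```bash
python3 - <<'E'
from foot import *
s=get_image("side"); p=get_state()["position"]; print(p*1000,get_state()["width"]); cv2.imwrite("pics/s6.png",s[:,:,::-1])
foot(s,p[:2],p[2]-.054,.016)
E
```

```text
[427.92 -90.27 144.87] 0.03664711762323799
194 pred 267.35586103123984 edges 262 276
197 pred 267.2879607779871 edges 262 274
199 pred 267.22081203870164 edges 262 273
202 pred 267.1544024055133 edges 263 273
205 pred 267.0887197422038 edges 264 272
bottom pred [267.02 209.81]
[[[33, 18, 10], [34, 18, 11], [35, 18, 11], [35, 20, 11], [35, 19, 12]], [[35, 20, 13], [34, 20, 12], [35, 20, 11], [36, 20, 13], [36, 20, 12]], [[41, 29, 24], [40, 27, 21], [39, 26, 19], [41, 26, 20], [41, 29, 22]], [[77, 69, 65], [66, 57, 52], [62, 52, 47], [65, 56, 52], [71, 64, 60]], [[86, 81, 80], [87, 84, 82], [89, 84, 84], [88, 85, 83], [88, 84, 82]], [[109, 98, 85], [101, 92, 84], [102, 94, 86], [102, 94, 85], [105, 94, 82]], [[191, 154, 102], [168, 138, 98], [172, 140, 101], [175, 143, 101], [187, 151, 101]], [[219, 175, 109], [222, 179, 110], [225, 181, 111], [225, 181, 112], [227, 184, 114]], [[217, 173, 107], [219, 176, 107], [223, 179, 108], [223, 178, 109], [225, 180, 111]], [[217, 172, 106], [216, 172, 107], [218, 174, 108], [221, 176, 108], [223, 179, 110]], [[220, 176, 109], [216, 171, 106], [216, 171, 106], [216, 173, 107], [220, 176, 109]], [[223, 179, 111], [220, 177, 110], [217, 172, 108], [216, 172, 107], [216, 172, 106]]]
```

Emit:
apply_moves:
  steps: [2.5,-2.4,0,0,5.3,-5.1,0,0,8.1,-7.8,0,0,10.9,-10.6,0,0,13.7,-13.3,0,0,16.5,-16,0,0,19,-18.5,0,0,19,-18.5,0,0]

```text
clock: 12.8
position: [0.6227, -0.2809, 0.1418]
ee_rot: [0.001, 0.015, 1.0, -0.001]
contact_force: [0.2, -0.4, 0.2]
width: 0.0361
gripper_force: 70.0
```

Emit:
apply_moves:
  steps: [0,0,-1.5,0,0,0,-3,0,0,0,-3.6,0,0,0,-3.6,0]

```text
clock: 13.13
position: [0.6164, -0.2742, 0.1055]
ee_rot: [-0.003, 0.014, 1.0, 0.002]
contact_force: [-0.1, 0.1, -0.0]
width: 0.0366
gripper_force: 70.0
```

```bash
python3 - <<'E'
from h import *
s=get_image("side"); crop("side",s,300,150,410,250,5,"pics/s7c.png"); print(get_state()["position"],get_state()["contact_force"])
E
```

```text
[ 0.61730823 -0.27472778  0.10715902] [ 0.6175074  -0.22401276 -0.09597594]
```

View pics/s7c.png

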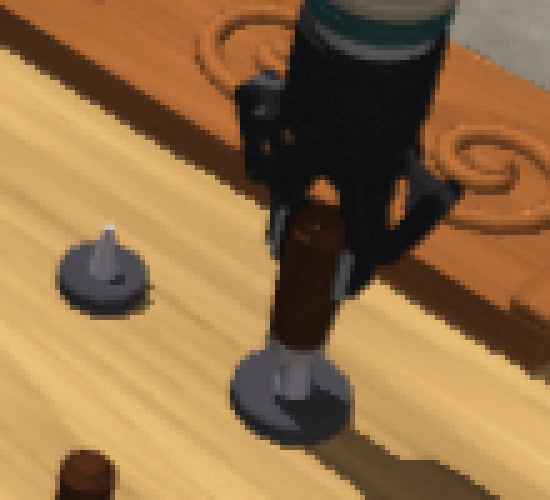

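The middle foot at crop (298,350) is over the spigot tip, with no contact yet. Lower.

Emit:
apply_moves:
  steps: [0,0,-0.6,0,0,0,-1.2,0,0,0,-1.8,0,0,0,-2.4,0,0,0,-2.8,0,0,0,-3,0,0,0,-3,0]

```text
clock: 13.77
position: [0.6189, -0.2757, 0.079]
ee_rot: [0.0, 0.014, 1.0, -0.0]
contact_force: [0.2, -0.3, -1.2]
width: 0.0365
gripper_force: 70.0
```

Emit:
apply_moves:
  steps: [0,0,-0.2,0,0,0,-0.4,0,0,0,-0.6,0,0,0,-0.7,0,0,0,-0.7,0]

```text
clock: 14.18
position: [0.6198, -0.2757, 0.0746]
ee_rot: [0.002, 0.014, 1.0, -0.001]
contact_force: [0.1, 2.2, 8.5]
width: 0.0368
gripper_force: 70.9
```

Emit:
apply_moves:
  steps: [0,0,-0.1,0,0,0,-0.2,0,0,0,-0.2,0,0,0,-0.2,0]

```text
clock: 14.52
position: [0.62, -0.2757, 0.0744]
ee_rot: [0.002, 0.014, 1.0, -0.001]
contact_force: [-1.2, 3.3, 15.6]
width: 0.0362
gripper_force: 71.6
```

Emit:
apply_moves:
  steps: [0,0,0.1,0,0,0,0.1,0]

```text
clock: 14.68
position: [0.6199, -0.2756, 0.0744]
ee_rot: [0.002, 0.014, 1.0, -0.001]
contact_force: [-0.2, 1.9, 12.4]
width: 0.0364
gripper_force: 70.8
```

Emit:
apply_moves:
  steps: [0,0,0.1,0,0,0,0.2,0,0,0,0.2,0,0,0,0.2,0,0,0,0.2,0,0,0,0.2,0]
  jaw: 0

```text
clock: 15.18
position: [0.6183, -0.2755, 0.0728]
ee_rot: [-0.0, 0.014, 1.0, 0.0]
contact_force: [-0.6, 0.7, 0.8]
width: 0.0851
gripper_force: 0.0
```

Emit:
apply_moves:
  steps: [0,0,3,0,0,0,6,0,0,0,9,0,0,0,11,0,-4,0.1,11,0,-8,0.2,11,0,-12,0.3,11,0,-16,0.4,11,0]

```text
clock: 15.85
position: [0.4569, -0.2711, 0.1831]
ee_rot: [-0.0, 0.013, 1.0, -0.0]
contact_force: [0.0, -1.1, 0.6]
width: 0.0855
gripper_force: 0.0
```

Emit:
apply_moves:
  steps: [-2.4,0.1,0,0,-2.4,0.1,0,0,-2.4,0.1,-3,0,-2.4,0.1,-6,0,-2.4,0.1,-8,0,-2.4,0.1,-8,0]

```text
clock: 16.35
position: [0.4326, -0.2687, 0.0996]
ee_rot: [-0.003, 0.014, 1.0, 0.003]
contact_force: [-0.7, 1.2, 0.0]
width: 0.0852
gripper_force: 0.0
```

```bash
python3 - <<'E'
from h import *
s=get_image("side"); crop("side",s,270,140,400,295,3.8,"pics/s8c.png"); print(get_state()["position"],get_state()["contact_force"])
E
```

```text
[ 0.43391989 -0.26965399  0.10155253] [-0.45472569 -0.06378783  0.07081632]
```

View pics/s8c.png

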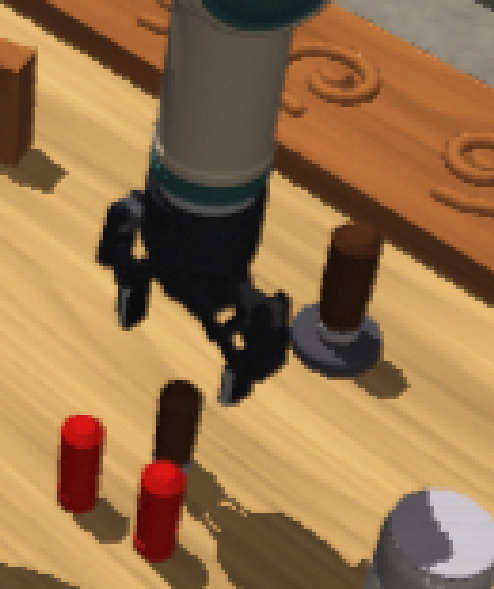

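The middle handle is home. The fingers straddle the small handle, whose top is at crop (180,390), and stay clear of the red ones, so I lower and grip.

Emit:
apply_moves:
  steps: [0,0,-3,0,0,0,-5,0,0,0,-6,0,0,0,-6,0]

```text
clock: 16.73
position: [0.4345, -0.2702, 0.0425]
ee_rot: [-0.001, 0.014, 1.0, 0.001]
contact_force: [0.2, -0.1, -0.5]
width: 0.0856
gripper_force: 0.0
```

Emit:
apply_moves:
  steps: [0,0,0,0,0,0,0,0,0,0,0,0,0,0,0,0,0,0,0,0,0,0,0,0,0,0,0,0,0,0,0,0]
  jaw: 255
  newtons: 70

```text
clock: 17.4
position: [0.4353, -0.2709, 0.0445]
ee_rot: [0.001, 0.014, 1.0, -0.001]
contact_force: [-0.1, 0.2, 5.9]
width: 0.0284
gripper_force: 68.7
```

Emit:
apply_moves:
  steps: [0,0,2,0,0,0,5,0,0,0,8,0,0,0,9,0,0,0,9,0,0,0,9,0]

```text
clock: 17.9
position: [0.4344, -0.2704, 0.1332]
ee_rot: [0.0, 0.014, 1.0, -0.0]
contact_force: [-1.1, -0.2, -0.5]
width: 0.0284
gripper_force: 69.0
```

```bash
python3 - <<'E'
from foot import *
s=get_image("side"); p=get_state()["position"]; print(p*1000,get_state()["width"]); cv2.imwrite("pics/s9.png",s[:,:,::-1])
foot(s,p[:2],p[2]-.044,.0135)
E
```

```text
[ 433.77 -269.85  132.18] 0.02817242105040658
229 pred 317.49861433472887 edges 314 329
232 pred 317.12232883632237 edges 314 326
234 pred 316.75055828592554 edges 314 323
237 pred 316.38322190768054 edges 313 323
239 pred 316.0202408411623 edges 313 322
bottom pred [316.25 244.69]
[[[40, 27, 22], [34, 20, 12], [37, 22, 14], [36, 21, 12], [38, 21, 13]], [[70, 62, 59], [52, 41, 36], [44, 32, 26], [44, 31, 23], [43, 29, 23]], [[81, 78, 77], [80, 76, 75], [78, 72, 70], [74, 67, 64], [74, 66, 62]], [[85, 80, 75], [84, 80, 77], [85, 81, 80], [86, 82, 81], [86, 82, 81]], [[132, 111, 85], [108, 95, 82], [104, 93, 82], [100, 92, 83], [98, 90, 81]], [[200, 158, 97], [189, 151, 96], [176, 142, 95], [159, 130, 91], [158, 128, 88]], [[203, 160, 99], [202, 159, 97], [202, 159, 99], [201, 159, 98], [199, 156, 95]], [[209, 166, 103], [205, 161, 100], [200, 157, 97], [201, 159, 98], [202, 159, 97]], [[201, 159, 97], [209, 165, 101], [206, 163, 102], [200, 158, 97], [202, 160, 97]], [[192, 151, 93], [196, 155, 95], [207, 163, 100], [207, 163, 100], [201, 158, 97]], [[202, 160, 98], [193, 153, 94], [191, 150, 92], [203, 161, 98], [208, 165, 99]], [[206, 163, 100], [205, 162, 98], [195, 153, 93], [189, 149, 91], [199, 157, 96]]]
```

Emit:
apply_moves:
  steps: [2.5,1.9,0,0,5.5,4.2,0,0,8.5,6.5,0,0,11.5,8.8,0,0,14.5,11.1,0,0,17,13,0,0,17.6,13.5,0,0,17.6,13.5,0,0]

```text
clock: 18.62
position: [0.6111, -0.1335, 0.1305]
ee_rot: [-0.002, 0.012, 1.0, 0.001]
contact_force: [-0.5, -0.6, -0.2]
width: 0.0285
gripper_force: 69.1
```

Emit:
apply_moves:
  steps: [0,0,-1.5,0,0,0,-3,0,0,0,-3.7,0,0,0,-3.7,0,0,0,-3.7,0]

```text
clock: 19.03
position: [0.6093, -0.1362, 0.0955]
ee_rot: [-0.001, 0.014, 1.0, 0.0]
contact_force: [0.6, -0.1, -0.8]
width: 0.028
gripper_force: 69.1
```

```bash
python3 - <<'E'
from h import *
s=get_image("side"); crop("side",s,270,140,370,240,5.5,"pics/s10c.png"); print(get_state()["position"],get_state()["contact_force"])
E
```

```text
[ 0.61008994 -0.13624889  0.09638373] [-0.04462379 -0.30561822 -1.60462166]
```

View pics/s10c.png

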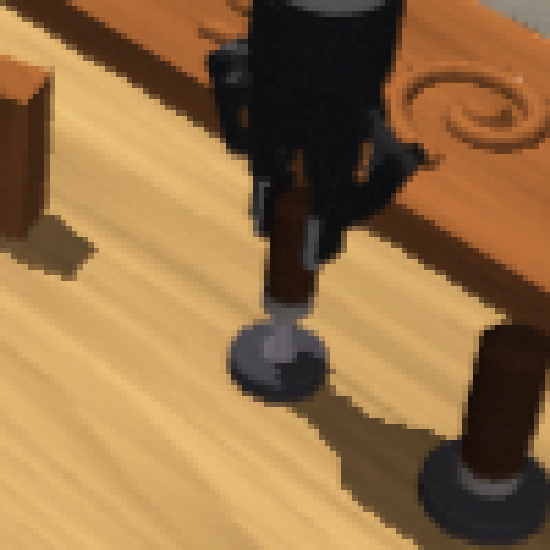

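The small foot at crop (288,308) is over the spigot, perhaps 1–2 mm to the right. I lower with a 1 mm shift in +y.

Emit:
apply_moves:
  steps: [0,0.1,-0.6,0,0,0.1,-1.2,0,0,0.1,-1.8,0,0,0.1,-2.4,0,0,0.1,-2.8,0,0,0.1,-2.8,0]

```text
clock: 19.58
position: [0.6098, -0.1342, 0.067]
ee_rot: [-0.001, 0.014, 1.0, 0.0]
contact_force: [1.1, -0.4, -1.2]
width: 0.0279
gripper_force: 69.1
```

Emit:
apply_moves:
  steps: [0,0,-0.2,0,0,0,-0.4,0,0,0,-0.6,0,0,0,-0.7,0,0,0,-0.7,0]

```text
clock: 20.0
position: [0.6104, -0.1342, 0.0624]
ee_rot: [0.0, 0.014, 1.0, 0.0]
contact_force: [-2.7, 1.3, 5.9]
width: 0.0282
gripper_force: 69.9
```

Emit:
apply_moves:
  steps: [-0.1,0,-0.1,0,-0.1,0,-0.2,0,-0.1,0,-0.3,0,-0.1,0,-0.3,0,-0.1,0,-0.3,0]

```text
clock: 20.42
position: [0.6104, -0.1342, 0.0621]
ee_rot: [0.002, 0.014, 1.0, -0.0]
contact_force: [-4.3, 2.9, 17.8]
width: 0.0284
gripper_force: 71.1
```

Pressed on at about 17 N; now release and retreat straight up.

Emit:
apply_moves:
  steps: [0.1,0,0.1,0,0.1,0,0.1,0]

```text
clock: 20.58
position: [0.6105, -0.1342, 0.0621]
ee_rot: [0.0, 0.014, 1.0, -0.0]
contact_force: [-5.2, 2.5, 14.0]
width: 0.0279
gripper_force: 70.4
```

Emit:
apply_moves:
  steps: [0,0,0.1,0,0,0,0.2,0,0,0,0.2,0,0,0,0.2,0,0,0,0.2,0,0,0,0.2,0]
  jaw: 0

```text
clock: 21.08
position: [0.6106, -0.1346, 0.061]
ee_rot: [-0.0, 0.014, 1.0, 0.0]
contact_force: [0.2, -0.3, 0.2]
width: 0.0854
gripper_force: 0.0
```

Emit:
apply_moves:
  steps: [0,0,3,0,0,0,6,0,0,0,9,0,0,0,12,0,-4,0,12,0,-8,0,12,0,-8,0,12,0,-8,0,12,0]

```text
clock: 21.75
position: [0.5281, -0.134, 0.1812]
ee_rot: [-0.001, 0.014, 1.0, 0.0]
contact_force: [0.6, -0.6, 0.3]
width: 0.0856
gripper_force: 0.0
```

```bash
python3 - <<'E'
from h import *
s=get_image("side"); crop("side",s,180,110,390,300,3,"pics/end.png"); print(get_state()["position"])
E
```

```text
[ 0.5302722  -0.13458222  0.18158186]
```

View pics/end.png

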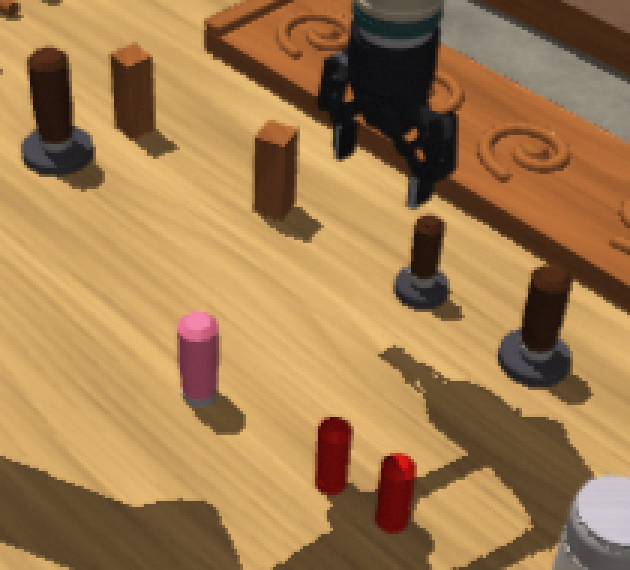

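All three handles stand upright on their stands, at crop (50,95), (427,250) and (545,310), and the other things are where they were.

```bash
python3 -c "
from rig import *
print(sign_off())"
```

```text
the job is handed in; nothing more can be done
None
```

I pressed the large, middle and small handles home on their own spigots, in that order, with about 16–18 N at the peak (above the 10 N asked); all three stood upright in the last image, and I handed the job in with no verdict returned.

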